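Hold an apple half flush on the mandoline, ready for the first slice

ROBOT

A 6-joint arm with a two-finger parallel gripper is mounted at the origin on the work surface. World frame = base frame: x ahead of the robot, y to its left, z up, the work surface at z = 0. Lengths are in m, angles in rad, forces in N, time in s.
With the tool pointing down it reaches from about 0.35 to 0.8 m from the base axis. Payload 7.3 kg.
Tool frame: the origin (TCP) lies between the finger pads; the fingertips stand 25 mm ahead of it and the grasp point (between the pads) lies 6 mm ahead of it (r.tip_extent is the distance from the TCP to the fingertips, in m); z points along the fingers, y is the line along which they close (so a half turn about z gives the same grasp; the last joint's range is limited). The gripper opens to 85 mm and grips with 20 to 120 N. Pads are 22 mm wide; open, the fingers measure 114 mm over their backs; the gripper's body (76 mm by 85 mm) begins 54 mm behind the grasp point. The pads swing forward as they close: fully open they stand 13 mm farther back than shut.
Start: joints at [1.174, 0.342, 1.524, -0, 1.275, -0.146], TCP at [0.13, 0.509, 0.256] pointing down, gripper open.
Joint ranges: [-2.53, 2.53], [-0.77, 2.02], [0.04, 2.7], [-1, 4.14], [0.28, 2.66], [-3.11, 3.11]. Speed limits (rad/s): [2.57, 2.57, 3.14, 3.14, 3.14, 3.14].

INTERFACE

Orientations are given as a unit quaternion [x, y, z, w].
In Python, from workcell import r, command_gripper, optics gives the robot as it stands. The module is installed in compiled form; this text tells all that it offers. Calls block until the motion is done:
- r.reach(position, orientation): joint-space move of the TCP to a pose.
- r.move_straight(position, orientation=None, speed=0.15, max_force=None): straight line of the TCP; orientation=None keeps the orientation; speed is the mean speed in m/s. With max_force (N) it stops when the force on the tool has changed by that much, and returns True; else False.
- r.movej(angles): joint-space move.
- command_gripper(opening, force=None): finger opening in m; force is the grip in N (None keeps the last); returns when the fingers have stopped.
- r.hold(seconds).
- r.solve_ik(position, orientation): joint angles nearest the present ones, or None.
- r.read_state(): the state.
- optics.get_image(name): name is "scene" or "top" or "wrist"; returns (picture, depth): 420x560x3 uint8, red, green, blue; 420x560 float32, m along the optical axis (not along the pixel's ray), 0 where there is no reading.
- optics.camera_model(name): a dict with "K" (3x3 intrinsics, pixels), "R" (3x3) and "t" (3): a world point X has camera coordinates R X + t; the wrist camera has in their place "tool_from_camera" (4x4, takes a point from camera to tool coordinates, whose origin is the TCP and whose axes are the flange's). Camera axes: x right, y down, z forward; pixel columns grow to the right and rows downward; lengths in m; the calibration is good to about 2 mm. The wrist camera is an equidistant fisheye: a pixel r from the principal point sees the ray r / f radians off the axis. A picture is of the moment at which its call begins: read the wrist's pose just before it. camera_model takes no time and is no camera call.
A pose or a line that the arm cannot do raises r.PlanningError and nothing moves.
- r.finish_job(): hands the job in; it is judged then, once.
The state is a dict: "time_s": time; "joint_positions": joint angles; "dq": joint speeds; "tau": joint torques, N m; "eef_pos": TCP position; "eef_rot": TCP orientation; "contact_force": force on the tool from outside, world axes, zero at the start; "torque": the same for the moment, N m; "grip_width": finger opening in m; "grip_force": force on a finger pad.
Only numpy, scipy, OpenCV 4.12 (cv2) and the standard library are available. Lean on these libraries where they do the work, as an engineer would, in place of code of your own. Each camera call takes 0.05 s, during which the arm holds its last target. There are 200 camera calls.

TASK

Get the apple ready for slicing: pick up the hand guard with the apple half by its blue grip and lay the apple's cut face on the middle of the mandoline's sloping infeed plate, the grip running along the deck, keeping clear of the blade and the side rails. Set it down gently, match the slope so that the whole cut face lies flush, and press it down lightly but firmly. Finish while still holding it there, as it slides off when let go, and leave the other things on the table where they are.

Things in the scene. Friction and masses are not known exactly. Their poses are not given: they have to be found in the camera images.
- guard: hand guard with an apple half fixed under it, one rigid piece, 0.19 kg, starts cut face down on the board. Origin: centre of the flat cut face (72 mm across, apple 75 mm), z from it up through the grip. White plate 112 (x) by 86 mm (y) at z 31 to 38 mm; on it a blue bar grip, 60 mm long in x, 24 mm thick in y, z 36 to 79 mm, to be pinched across the 24 mm. Both ends alike.
- grip (a point): middle of the guard's blue bar grip, 62 mm from the cut face along the guard's z, 17 mm below the grip's top; axes as guard
- deck: sloping deck of the mandoline, 20 to 33 degrees, stiffly held by a leg; origin at the hinge in its low end, mid width, 12 mm above the table; x uphill along it, y across, z square to it. Outfeed plate x 10 to 143 mm, blade, infeed plate x 174 to 336 (top z = 13 mm), head bar to 351 (top z = 20), loop handle to 413. Black rails at y 52 to 64 mm either side, tops 22 mm, steel strip on them to 26 mm.
- infeed (a point): centre of the steel infeed plate's top face; x uphill along the deck, y across it, z square to the face, so its orientation gives slope and heading. The flat plate reaches 81 mm uphill and downhill of this point and 52 mm to either side (rails there). Wet and slippery: what is let go slides down. It does not give when pressed
- blade: the bright straight blade across the deck at the low end of the infeed plate, 22 mm (x) by 102 mm (y), its top 4 mm above the infeed plate's plane; origin at its centre, 98 mm downhill of the infeed plate's centre
- mandoline: the mandoline's rubber foot bar, standing fixed on the table under the low end of the deck; origin on the table roughly below the infeed plate, x points uphill as seen from above
- board: wooden cutting board lying fixed on the table, 320 mm (x) by 250 mm (y), 18 mm thick, origin under its centre; the guard starts on it
- spare_half: bystander: the other apple half, cut face down near a corner of the board, 75 mm across, 33 mm high, origin under its centre
- knife: bystander: small kitchen knife with black handle lying on the board along its right side, 195 mm long, 12 mm high, origin under its middle, x towards the tip
- slice_plate: bystander: small white plate, 160 mm across, 13 mm high, under the mandoline to catch slices, origin under its centre
- apple: bystander: whole green apple, 74 mm across, 66 mm high, origin under its centre
- peeler: bystander: green Y-shaped peeler lying flat, 157 mm long, 64 mm wide, 12 mm high, origin in its middle on the table
- mug: bystander: blue mug, 82 mm across, 92 mm high, origin under its centre
- red_bowl: bystander: red plastic bowl, 130 mm across, 62 mm high, origin under its centre
Not all that is in view belongs to the job. What is shaped like the guard but brown is not meant.

How it is judged:
By the outcome, as a careful person would: the job done as asked, in the order asked, and still so for the second after the job is handed in, while the arm keeps its last pose, push and grip.
It also fails if it takes over 38 s, if anything falls off the work surface, if the arm or the gripper's body presses on something with over 40 N, if the wrist force passes 120 N, or if a joint passes its speed limit or range.

## Working session

There is one attempt and no reset: what is moved stays moved. The work goes in short steps, each a Python script; the robot and the scene stay as the last script left them, time stands still between calls to the robot, and variables do not carry over. Pictures are saved under pics/ and viewed, at most 10 in all, crops included, and the job is handed in when it is done.

```bash
mkdir -p pics; cat > h.py <<'E'
import numpy as np, cv2
from workcell import r, command_gripper, optics
from scipy.spatial.transform import Rotation as R
def snap(name):
    s=r.read_state(); im,d=optics.get_image(name); m=optics.camera_model(name)
    np.savez(f'{name}.npz',im=im,d=d,**{k:np.array(v) for k,v in m.items()},p=s['eef_pos'],q=s['eef_rot'])
    return im,d
def cloud(name):
    f=np.load(f'{name}.npz'); d=f['d']; K=f['K']; v,u=np.mgrid[:420,:560]
    a=np.stack([(u-K[0,2])/K[0,0],(v-K[1,2])/K[1,1]],-1)
    if name=='wrist':
        th=np.linalg.norm(a,axis=-1); k=np.tan(th)/np.maximum(th,1e-9); a=a*k[...,None]
    P=np.concatenate([a,np.ones_like(a[...,:1])],-1)*d[...,None]
    if name=='wrist':
        T=f['tool_from_camera']; P=P@T[:3,:3].T+T[:3,3]
        P=P@R.from_quat(f['q']).as_matrix().T+f['p']
    else: P=(P-f['t'])@f['R']
    P[d==0]=np.nan
    return P,f['im']
E
python3 - <<'E'
from h import *
for n in('scene','top'):
    im,d=snap(n); cv2.imwrite(f'pics/{n}1.png',im[...,::-1]); print(n,(d>0).mean(),optics.camera_model(n))
print(optics.camera_model('wrist')); print(r.read_state())
E
```

```text
scene 0.995875850340136 {'K': array([[419.11760891,   0.        , 274.96455202],
       [  0.        , 419.11760891, 210.32341925],
       [  0.        ,   0.        ,   1.        ]]), 'R': array([[ 0.68557418,  0.72789257, -0.01266661],
       [ 0.46365595, -0.44998159, -0.7632429 ],
       [-0.56125858,  0.51738668, -0.64598748]]), 't': array([-0.37375512, -0.14042006,  1.39886119])}
top 0.9957865646258504 {'K': array([[428.32897449,   0.        , 283.42206929],
       [  0.        , 428.32897449, 213.46448732],
       [  0.        ,   0.        ,   1.        ]]), 'R': array([[-0.00940321, -0.99994314, -0.00502873],
       [-0.99215803,  0.00995658, -0.12459255],
       [ 0.12463554,  0.00381773, -0.99219525]]), 't': array([0.01265385, 0.53839484, 1.19758982])}
{'K': array([[325.1922621 ,   0.        , 284.31232808],
       [  0.        , 325.1922621 , 207.50189288],
       [  0.        ,   0.        ,   1.        ]]), 'tool_from_camera': array([[-1.76319709e-04, -9.57021448e-01, -2.90017097e-01,
         7.36482116e-02],
       [ 9.99999908e-01, -2.82019018e-04,  3.22665654e-04,
 
[... 191 characters left out ...]
0]])}
{'time_s': 0.1, 'joint_positions': array([ 1.17400576e+00,  3.42652069e-01,  1.52488559e+00,  1.07751404e-05,
        1.27539047e+00, -1.46027724e-01]), 'dq': array([ 0.0003674 , -0.0020733 , -0.00283021, -0.00076522,  0.00054914,
        0.00051035]), 'tau': array([ 2.86613569e-03, -4.34457743e+01, -2.46489447e+01,  4.09437109e-05,
        4.86590434e-03, -3.72151624e-05]), 'eef_pos': array([0.13014591, 0.50829894, 0.25570847]), 'eef_rot': array([ 1.25054701e-01,  9.92149624e-01, -6.41912963e-04, -1.83977806e-04]), 'contact_force': array([-0.04299877, -0.63342705,  0.00583472]), 'torque': array([0.02436511, 0.01506798, 0.06073921]), 'grip_force': 0.0, 'grip_width': 0.0855938603157159}
```

View pics/scene1.png

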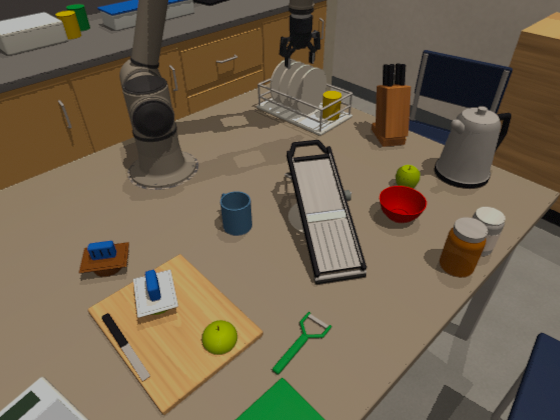

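View pics/top1.png

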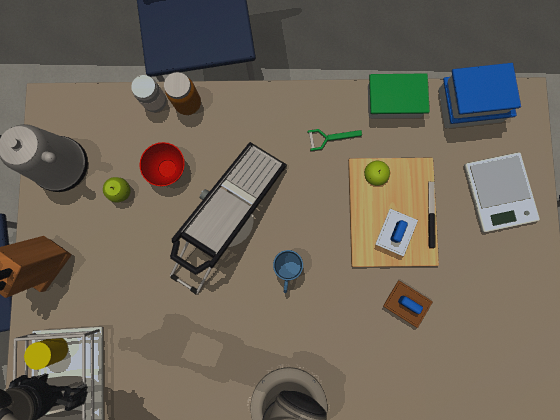

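Guard-like objects in the top view are the white-plated piece on the board at (397,232) and the brown one on the table at (408,304). The white one fits, because its plate is white and it stands on the board. Infeed plate is around (222,215) and the blade around (238,192). Next I'll confirm in a crop and measure.

```bash
python3 - <<'E'
from h import *
np.set_printoptions(precision=4,suppress=True)
for n in('top','scene'):
    P,im=cloud(n); hsv=cv2.cvtColor(im,cv2.COLOR_RGB2HSV)
    box=np.zeros((420,560),bool)
    if n=='top': box[205:260,370:425]=1
    else: box[262:322,130:182]=1
    z=P[...,2]
    blue=box&(hsv[...,0]>95)&(hsv[...,0]<130)&(hsv[...,1]>120)&(z>0.085)
    wh=box&(hsv[...,1]<60)&(hsv[...,2]>120)&(z>0.045)&(z<0.07)
    for k,m in(('grip',blue),('plate',wh)):
        q=P[m]; rc=cv2.minAreaRect((q[:,:2]*1000).astype(np.float32)); print(n,k,m.sum(),rc,np.median(q[:,2]))
    # infeed
    poly=np.array([[[228,190],[252,206],[217,246],[190,226]]] if n=='top' else [[[300,168],[322,162],[340,207],[311,210]]])
    mk=np.zeros((420,560),np.uint8); cv2.fillPoly(mk,poly,1); mk=cv2.erode(mk,np.ones((5,5)))>0
    q=P[mk]; q=q[~np.isnan(q[:,0])]
    for _ in range(5):
        c=q.mean(0); nn=np.linalg.svd(q-c)[2][2]; nn*=np.sign(nn[2]); e=(q-c)@nn; q=q[abs(e)<max(2.5*e.std(),.002)]
    print(n,'plane',len(q),c,nn,np.degrees(np.arccos(nn[2])),'uphill hdg',np.degrees(np.arctan2(-nn[1],-nn[0])),e.std())
im=np.load('top.npz')['im']
a=cv2.resize(im[130:300,160:300],None,fx=3.4,fy=3.4,interpolation=cv2.INTER_CUBIC)[:578]
b=cv2.resize(im[190:330,360:430],(289,578),interpolation=cv2.INTER_CUBIC)
cv2.imwrite('pics/crop.png',np.hstack([a,b])[...,::-1])
E
```

```text
top grip 190 ((481.14141845703125, -307.9792785644531), (22.708810806274414, 59.62495803833008), 66.17576599121094) 0.0959415958575246
top plate 955 ((480.9673767089844, -309.5606384277344), (86.06389617919922, 112.24126434326172), 66.09645080566406) 0.055727568527420286
top plane 1210 [0.5197 0.1742 0.1106] [ 0.294  -0.1906  0.9366] 20.511201727708027 uphill hdg 147.0522449815061 0.0018962581742228957
scene grip 235 ((484.581298828125, -309.4727478027344), (21.726137161254883, 57.82205581665039), 65.5755615234375) 0.09591704000568979
scene plate 1187 ((481.11846923828125, -308.60577392578125), (85.11943054199219, 116.15767669677734), 65.68885040283203) 0.05514885402947762
scene plane 876 [0.5263 0.1807 0.1099] [ 0.2946 -0.186   0.9373] 20.390765072098397 uphill hdg 147.73302222202602 0.0015916266572539245
```

View pics/crop.png

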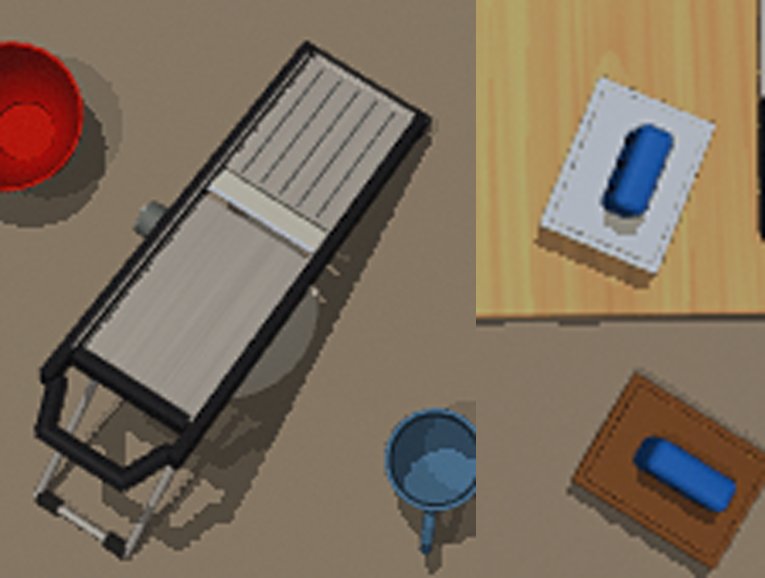

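Confirmed: the white guard with the blue grip is at crop (630,180), and the brown piece at (670,475) is the decoy. In the crop, the blade's uphill edge runs (210,193)-(312,252) and the head bar's lower edge runs (85,350)-(190,418). Next I'll compute the deck frame and check IK.

```bash
cat >> h.py <<'E'
def deckR(n,hdg=None):
    x=np.array([-n[0],-n[1],0]); 
    if hdg is not None: x=np.array([np.cos(hdg),np.sin(hdg),0])
    x-=n*(x@n); x/=np.linalg.norm(x); return np.stack([x,np.cross(n,x),n],1)
def tool(xaxis,zaxis):   # tool pointing along zaxis, tool x close to xaxis
    x=xaxis-zaxis*(xaxis@zaxis); x/=np.linalg.norm(x)
    return R.from_matrix(np.stack([x,np.cross(zaxis,x),zaxis],1)).as_quat()
E
python3 - <<'E'
from h import *
np.set_printoptions(precision=4,suppress=True)
n=np.array([.2943,-.1883,.937]); n/=np.linalg.norm(n); c0=np.array([.522,.177,.1103])
for name in('top','scene'):
    P,im=cloud(name); D=(P-c0)@deckR(n); g=im.max(-1)
    rail=(g<60)&(abs(D[...,0])<.09)&(abs(D[...,1])<.09)&(D[...,2]>.004)&(D[...,2]<.02)
    for s in(-1,1):
        q=D[rail&(s*D[...,1]>.0)]
        print(name,s,len(q),np.percentile(q[:,1],[2,50,98]))
    # fit rail line slope per side
    for s in(-1,1):
        q=D[rail&(s*D[...,1]>.03)]; print('  rail dir',np.degrees(np.arctan(np.polyfit(q[:,0],q[:,1],1)[0])))
    mid=(abs(D[...,1])<.03)
    hb=mid&(g<60)&(D[...,0]>.04)&(D[...,0]<.13)&(D[...,2]>.002)&(D[...,2]<.015)
    print('  headbar x',np.percentile(D[hb][:,0],[2,50,98]))
    x=D[...,0]
    for lo in np.arange(-.125,-.06,.005):
        m=mid&(x>=lo)&(x<lo+.005)&(abs(D[...,2])<.02)
        print('   %.3f %d g=%.0f z=%.4f'%(lo,m.sum(),g[m].mean(),np.median(D[m][:,2])),end=';')
    print()
    m=mid&(abs(D[...,2])<.008)&(abs(x)<.07); print('  plane z',np.median(D[m][:,2]))
print(r.tip_extent)
G=np.array([.4815,-.3085,.018+.062])
for sg in(1,-1):
    a=np.radians(156); q=tool(sg*np.array([np.cos(a),np.sin(a),0]),np.array([0,0,-1.])); print('grasp',r.solve_ik(G+[0,0,.006],q),r.solve_ik(G+[0,0,.15],q))
    Rd=deckR(n); q=tool(sg*Rd[:,0],-n); print('place',r.solve_ik(c0+n*.068,q),r.solve_ik(c0+n*.2,q))
E
```

```text
top -1 196 [-0.0661 -0.0611 -0.0538]
top 1 250 [0.0513 0.0567 0.0618]
  rail dir -0.22497394198475965
  rail dir -0.2461973959148237
  headbar x [0.0921 0.0991 0.1047]
   -0.125 32 g=143 z=0.0028;   -0.120 33 g=140 z=0.0029;   -0.115 37 g=144 z=0.0028;   -0.110 33 g=145 z=0.0031;   -0.105 23 g=127 z=0.0026;   -0.100 37 g=174 z=0.0039;   -0.095 32 g=175 z=0.0045;   -0.090 31 g=175 z=0.0046;   -0.085 37 g=182 z=0.0045;   -0.080 22 g=161 z=0.0045;   -0.075 28 g=145 z=-0.0012;   -0.070 38 g=149 z=0.0006;   -0.065 30 g=149 z=0.0000;
  plane z 0.0001834765370573293
scene -1 112 [-0.066  -0.0625 -0.037 ]
scene 1 245 [0.0505 0.0565 0.0616]
  rail dir 0.526393394251141
  rail dir -0.3588331459120349
  headbar x [0.089  0.0939 0.1016]
   -0.125 39 g=164 z=0.0032;   -0.120 40 g=167 z=0.0035;   -0.115 39 g=166 z=0.0033;   -0.110 39 g=167 z=0.0033;   -0.105 26 g=155 z=0.0043;   -0.100 42 g=181 z=0.0044;   -0.095 35 g=185 z=0.0039;   -0.090 40 g=185 z=0.0043;   -0.085 44 g=183 z=0.0047;   -0.080 13 g=160 z=0.0039;   -0.075 41 g=153 z=-0.0003;   -0.070 34 g=170 z=0.0005;   -0.065 37 g=171 z=0.0005;
  plane z 0.0002029621891068793
0.025
grasp [-0.7038  0.6091  1.6002 -0.      0.9323 -1.8557] [-0.7038  0.4487  1.4333 -0.      1.2596 -1.8557]
place [ 0.0532  0.6306  1.3304  0.206   1.4768 -0.9985] [ 0.0129  0.6117  1.0194  0.1989  1.8079 -0.9709]
grasp [-0.7038  0.6091  1.6002 -0.      0.9323  1.2859] [-0.7038  0.4487  1.4333 -0.      1.2596  1.2859]
place [0.0532 0.6306 1.3304 0.206  1.4768 2.143 ] [0.0129 0.6117 1.0194 0.1989 1.8079 2.1707]
```

```bash
python3 - <<'E'
from h import *
np.set_printoptions(precision=4,suppress=True)
n=np.array([.2943,-.1883,.937]); n/=np.linalg.norm(n); Rd=deckR(n); c0=np.array([.522,.177,.1105])+Rd@[.008,-.002,0]
t=r.read_state()['time_s']
r.reach(c0+n*.23,tool(Rd[:,0],-n)); r.hold(.2)
im,d=snap('wrist'); print('t',r.read_state()['time_s']-t); cv2.imwrite('pics/w1.png',im[...,::-1])
P,im=cloud('wrist'); D=(P-c0)@Rd; g=im.max(-1)
m=(abs(D[...,0])<.06)&(abs(D[...,1])<.04)&(abs(D[...,2])<.01); q=P[m]; c=q.mean(0); nn=np.linalg.svd(q-c,full_matrices=False)[2][2]; nn*=np.sign(nn[2])
print(len(q),c,nn,'slope',np.degrees(np.arccos(nn[2])),'hdg',np.degrees(np.arctan2(-nn[1],-nn[0])),'std',((q-c)@nn).std(),'z off',(c-c0)@n)
rail=(abs(D[...,0])<.07)&(D[...,2]>.006)&(D[...,2]<.02)&(abs(D[...,1])<.09)
for s in(-1,1):
    q=D[rail&(s*D[...,1]>.03)]; print('rail',s,len(q),np.percentile(q[:,1],[2,50,98]),np.degrees(np.arctan(np.polyfit(q[:,0],q[:,1],1)[0])))
mid=abs(D[...,1])<.03
for lo in np.r_[np.arange(-.12,-.07,.004),np.arange(.07,.108,.004)]:
    k=mid&(D[...,0]>=lo)&(D[...,0]<lo+.004)&(abs(D[...,2])<.02)
    if k.any(): print('%.3f g%.0f z%.4f'%(lo,g[k].mean(),np.median(D[k][:,2])),end='; ')
E
```

```text
t 2.3583
7743 [0.5149 0.1839 0.1138] [ 0.2937 -0.1901  0.9368] slope 20.481075791013524 hdg 147.0891781035312 std 0.0007336472978808114 z off -0.00030491721192026983
rail -1 1506 [-0.0777 -0.0593 -0.0528] 1.5394783793960025
rail 1 1326 [0.0505 0.0563 0.0623] -0.38569115129011433
-0.120 g218 z0.0026; -0.116 g179 z0.0023; -0.112 g254 z0.0036; -0.108 g245 z0.0038; -0.104 g244 z0.0038; -0.100 g244 z0.0037; -0.096 g244 z0.0040; -0.092 g249 z0.0042; -0.088 g223 z0.0037; -0.084 g225 z-0.0005; -0.080 g225 z-0.0003; -0.076 g225 z-0.0003; -0.072 g225 z-0.0002; 0.070 g235 z-0.0003; 0.074 g235 z-0.0003; 0.078 g172 z-0.0008; 0.082 g18 z0.0056; 0.086 g36 z0.0067; 0.090 g36 z0.0065; 0.094 g93 z0.0041;
```

View pics/w1.png

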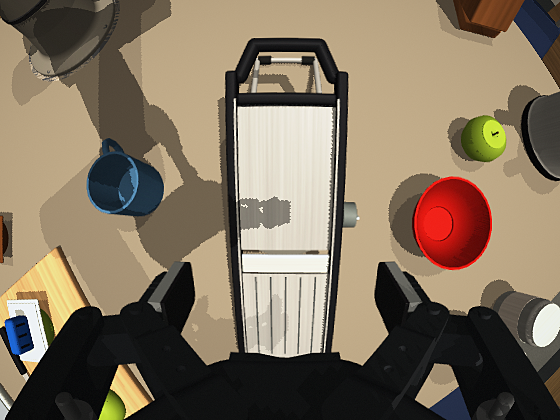

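The wrist view shows the empty infeed plate from (238,105) to (333,250), with the blade just below at row 262. Its slope of 20.48° and heading of 147.1° agree with the other cameras. Next is the guard: hover, refine, grasp, lift.

```bash
python3 - <<'E'
from h import *
np.set_printoptions(precision=4,suppress=True)
dn=np.array([0,0,-1.]); ax=lambda a:np.array([np.cos(a),np.sin(a),0])
G=np.array([.4815,-.3085,.080]); a=np.radians(156)
r.reach(G+[0,0,.14],tool(ax(a),dn)); r.hold(.2)
im,d=snap('wrist'); cv2.imwrite('pics/w2.png',im[...,::-1])
P,im=cloud('wrist'); hsv=cv2.cvtColor(im,cv2.COLOR_RGB2HSV); z=P[...,2]
near=np.linalg.norm(P[...,:2]-G[:2],axis=-1)<.08
bl=near&(hsv[...,0]>95)&(hsv[...,0]<130)&(hsv[...,1]>120)&(z>.088)&(z<.102)
wh=near&(hsv[...,1]<60)&(hsv[...,2]>100)&(z>.048)&(z<.064)
rc=[cv2.minAreaRect((P[m][:,:2]*1000).astype(np.float32)) for m in(bl,wh)]
for k,m in zip(rc,(bl,wh)): print(k,m.sum(),np.median(z[m]))
(cx,cy),(w,h),an=rc[0]; a2=np.radians(an+(90 if h>w else 0)); a2-=np.pi*np.round((a2-a)/np.pi)
(_,(w2,h2),an2)=rc[1]; a3=np.radians(an2+(90 if h2>w2 else 0)); a3-=np.pi*np.round((a3-a)/np.pi)
print('angles',np.degrees([a2,a3]),'t',r.read_state()['time_s'])
ok=abs(cx/1000-G[0])<.006 and abs(cy/1000-G[1])<.006 and abs(w-24)+abs(h-60)<10 or abs(h-24)+abs(w-60)<10
if ok:
    G[:2]=cx/1000,cy/1000
    if abs(a3-a)<.05: a=a3
    q=tool(ax(a),dn); command_gripper(.06,60); p=G+[0,0,.006]
    r.move_straight(p+[0,0,.06],q,.2)
    print('contact',r.move_straight(p,q,.1,max_force=8))
    command_gripper(0.0,60); s=r.read_state(); print(s['grip_width'],s['grip_force'],s['contact_force'],s['eef_pos']-p)
    r.move_straight(p+[0,0,.03],q,.08); r.move_straight(p+[0,0,.16],q,.2)
    r.hold(.2); s=r.read_state(); print('lift',s['grip_width'],s['grip_force'],s['contact_force'],s['torque'],s['time_s'])
    np.save('grasp.npy',np.r_[G,a]); snap('wrist'); cv2.imwrite('pics/w3.png',np.load('wrist.npz')['im'][...,::-1])
    im,_=snap('scene'); cv2.imwrite('pics/s3.png',cv2.resize(im[130:350,60:300],None,fx=2.5,fy=2.5)[...,::-1])
E
```

```text
((480.73480224609375, -309.1737976074219), (23.422225952148438, 58.36720275878906), 66.6951675415039) 2091 0.0956950375576241
((481.7145690917969, -309.25628662109375), (85.87864685058594, 111.01625061035156), 66.05877685546875) 8643 0.05495934087201004
angles [156.6952 156.0588] t 4.4333
contact False
0.023432284750356757 59.59808707237244 [-0.3354  0.7325  4.7183] [ 0.0003 -0.0002  0.0007]
lift 0.022890024328578496 58.83508801460266 [ 0.2571 -1.0627 -1.81  ] [0.0224 0.0355 0.0301] 8.0167
```

View pics/s3.png

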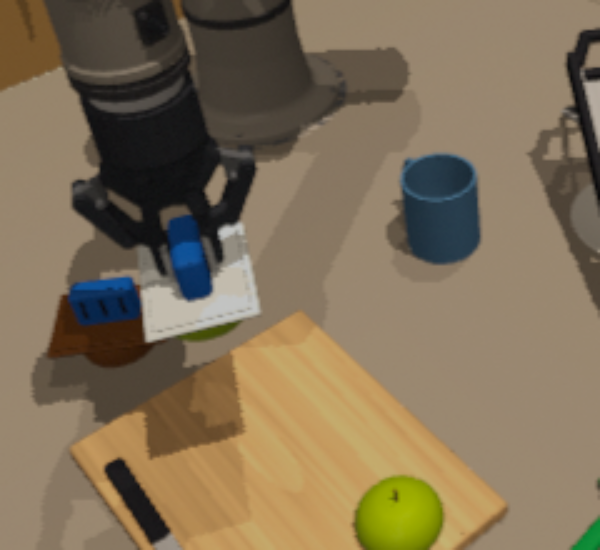

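The guard is held squarely by its blue grip (plate at crop (200,285)), and the decoy and other things are undisturbed. Next I'll check its tilt in the hand and carry it to above the deck.

```bash
python3 - <<'E'
from h import *
np.set_printoptions(precision=4,suppress=True)
f=np.load('wrist.npz'); P,im=cloud('wrist'); Rt=R.from_quat(f['q']).as_matrix(); T=(P-f['p'])@Rt
hsv=cv2.cvtColor(im,cv2.COLOR_RGB2HSV)
m=(hsv[...,1]<60)&(hsv[...,2]>100)&(T[...,2]>.022)&(T[...,2]<.04)&(np.linalg.norm(T[...,:2],axis=-1)<.08)
q=T[m]; c=q.mean(0); nn=np.linalg.svd(q-c,full_matrices=False)[2][2]; nn*=-np.sign(nn[2])
print('plate in tool',len(q),c,nn,'tilt deg x,y',np.degrees(nn[:2]),((q-c)@nn).std(),q.min(0),q.max(0))
n=np.array([.2938,-.1895,.9369]); n/=np.linalg.norm(n)
n0=np.array([.2943,-.1883,.937]); n0/=np.linalg.norm(n0); Rd0=deckR(n0)
C=np.array([.522,.177,.1105])+Rd0@[.007,-.003,-.0003]; np.save('deck.npy',np.r_[C,n])
Rd=deckR(n); r.reach(C+n*(.0687+.09),tool(Rd[:,0],-n)); r.hold(.2); s=r.read_state()
print(C,s['time_s'],s['contact_force'],s['torque'],s['grip_width'],(s['eef_pos']-C)@Rd)
E
```

```text
plate in tool 16819 [ 0.0285 -0.0007  0.0321] [ 0.0045 -0.0005 -1.    ] tilt deg x,y [ 0.26 -0.03] 0.001170832370487726 [-0.0559 -0.0436  0.0222] [0.0552 0.0423 0.0371]
[0.518  0.1831 0.1127] 10.0333 [-0.3998 -0.2664 -2.6295] [-0.1375 -0.2249  0.0548] 0.023400697089153343 [-0.0006  0.0007  0.159 ]
```

```bash
python3 - <<'E'
from h import *
np.set_printoptions(precision=4,suppress=True)
d=np.load('deck.npy'); C,n=d[:3],d[3:]; Rd=deckR(n); q=tool(Rd[:,0],-n)
r.move_straight(C+n*(.0687+.012),q,.1); r.hold(.2); s=r.read_state(); f0=s['contact_force']; m0=s['torque']
def rep(k):
    s=r.read_state(); f=s['contact_force']-f0; print(k,'t%.2f'%s['time_s'],'F deck',f@Rd,'M deck',(s['torque']-m0)@Rd,'pos',(s['eef_pos']-C)@Rd,s['grip_width']); return f@n
print('touch',r.move_straight(C+n*(.0687-.006),q,.02,max_force=3))
h=(r.read_state()['eef_pos']-C)@n; r.hold(.15); F=rep('touch')
for i in range(14):
    if F>11: break
    h-=.0005; r.move_straight(C+n*h,q,.01); r.hold(.1); F=rep(i)
r.hold(.4); rep('end')
im,_=snap('scene'); cv2.imwrite('pics/s4.png',cv2.resize(im[120:290,230:430],None,fx=3.4,fy=3.4)[...,::-1])
im,_=snap('wrist'); cv2.imwrite('pics/w4.png',im[...,::-1])
P,im=cloud('wrist'); g=(P-C)@Rd; hsv=cv2.cvtColor(im,cv2.COLOR_RGB2HSV)
m=(hsv[...,1]<60)&(hsv[...,2]>100)&(g[...,2]>.030)&(g[...,2]<.046)&(np.linalg.norm(g[...,:2],axis=-1)<.08); z=g[m]; c=z.mean(0); v=np.linalg.svd(z-c,full_matrices=False)[2][2]
print('plate',c,v*np.sign(v[2]),z.min(0),z.max(0))
E
```

```text
touch True
touch t11.93 F deck [2.3869 0.2119 9.1236] M deck [ 0.0205 -0.1783  0.0238] pos [ 0.     -0.      0.0692] 0.023069048089304395
0 t12.28 F deck [1.2523 0.0481 8.3881] M deck [ 0.2166 -0.2353 -0.0641] pos [-0.     -0.0001  0.0692] 0.023561387790993583
1 t12.62 F deck [ 3.0093  0.2323 10.5382] M deck [ 0.3816 -0.3593  0.0278] pos [ 0.     -0.0001  0.0691] 0.023390537181784497
2 t12.97 F deck [ 2.5245  1.2001 13.5697] M deck [ 0.512  -0.45   -0.0394] pos [ 0.     -0.0001  0.0691] 0.023488485998648136
end t13.38 F deck [ 3.5914  1.14   13.609 ] M deck [ 0.4432 -0.4802 -0.0381] pos [ 0.     -0.0001  0.0691] 0.02329322706740605
plate [0.0282 0.0006 0.0373] [0.0069 0.0001 1.    ] [-0.0562 -0.0428  0.0322] [0.0548 0.0438 0.0456]
```

View pics/s4.png

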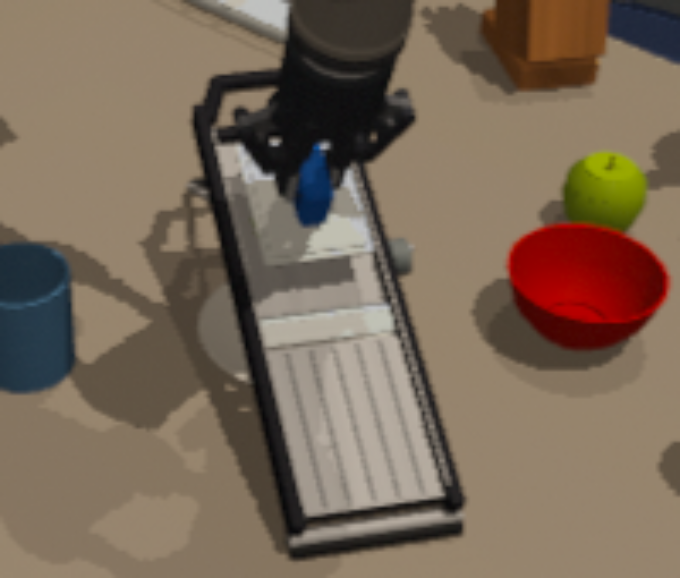

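View pics/w4.png

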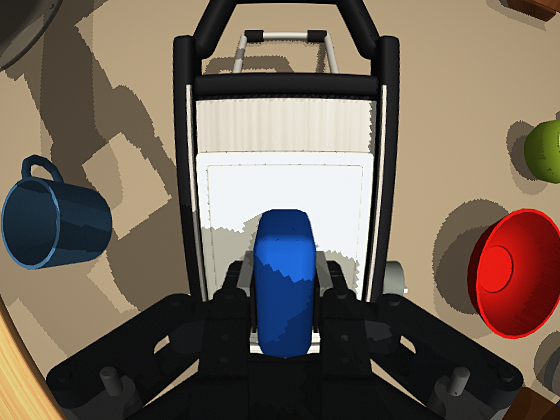

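The guard lies mid-plate, well clear of the blade at crop (325,325). In the wrist view its plate spans columns 198-372, between the rails. The moments put the pressure about 30 mm off centre, so one edge is loaded. I'll trim the tilt about the face centre until the moments vanish.

```bash
python3 - <<'E'
from h import *
np.set_printoptions(precision=4,suppress=True)
d=np.load('deck.npy'); C,n=d[:3],d[3:]; Rd=deckR(n); q0=R.from_quat(tool(Rd[:,0],-n)); h=.0677
# hover baseline was taken free at the same orientation; before: F deck etc. use carried values
s=r.read_state(); f0=s['contact_force']-Rd@[3.5914,1.14,13.609]; m0=s['torque']-Rd@[.4432,-.4802,-.0381]
def read():
    F=[];M=[]
    for _ in range(6):
        r.hold(.05); s=r.read_state(); F.append((s['contact_force']-f0)@Rd); M.append((s['torque']-m0)@Rd)
    F=np.mean(F,0);M=np.mean(M,0); Mc=M-np.cross([0,0,-.069],F)
    rot=(R.from_quat(s['eef_rot'])*q0.inv()).as_rotvec()@Rd
    cop=np.array([-Mc[1],Mc[0]])/F[2]*1000
    print('t%.2f'%s['time_s'],'F',F,'cop mm',cop,'rot deg',np.degrees(rot)[:2],'pos',(s['eef_pos']-C)@Rd,s['grip_width']); return F,Mc,cop
w=np.zeros(3); F,Mc,cop=read()
for i in range(12):
    if np.linalg.norm(cop)<5: break
    w[:2]+=np.clip(np.radians(.5)*Mc[:2]/.4,-.006,.006)   # deck axes
    if np.degrees(np.linalg.norm(w))>2.5: break
    if F[2]<9: h-=.0004
    if F[2]>17: h+=.0004
    Q=R.from_rotvec(Rd@w); r.move_straight(C+Q.apply(n*h),(Q*q0).as_quat(),.02)
    F,Mc,cop=read(); print('   w deg',np.degrees(w)[:2])
np.save('trim.npy',np.r_[w,h])
E
```

```text
t13.78 F [ 2.8795  1.0066 14.1446] cop mm [16.3312 27.4304] rot deg [-0.0556  0.0864] pos [ 0.     -0.0001  0.0691] 0.02359377891863717
t14.32 F [ 3.1047  1.8488 13.9698] cop mm [9.6614 6.4193] rot deg [ 0.2683 -0.1871] pos [-0.0004 -0.0005  0.0693] 0.023257364808692324
   w deg [ 0.3438 -0.2887]
t14.88 F [ 3.4432  1.6919 14.6659] cop mm [6.717  8.5703] rot deg [ 0.3765 -0.349 ] pos [-0.0006 -0.0006  0.0694] 0.023300966327423553
   w deg [ 0.4559 -0.4575]
t15.43 F [ 3.1316  2.3656 15.4733] cop mm [9.717  6.5804] rot deg [ 0.5316 -0.4708] pos [-0.0007 -0.0008  0.0695] 0.023359831402837816
   w deg [ 0.613  -0.5806]
t15.97 F [ 3.8274  2.2301 15.5532] cop mm [8.3358 8.8715] rot deg [ 0.6576 -0.6556] pos [-0.0009 -0.0009  0.0696] 0.02331549479923711
   w deg [ 0.7403 -0.7685]
t16.52 F [ 3.9723  2.7501 16.5782] cop mm [8.3388 7.3068] rot deg [ 0.8246 -0.8078] pos [-0.0011 -0.0011  0.0697] 0.02340651551555421
   w deg [ 0.9127 -0.9306]
t17.07 F [ 3.9565  2.5685 16.8806] cop mm [10.9905  9.0604] rot deg [ 0.9711 -0.9713] pos [-0.0013 -0.0013  0.0698] 0.023474217781171987
   w deg [ 1.0642 -1.1034]
t17.62 F [ 4.3382  2.6587 17.4346] cop mm [10.2351  9.6049] rot deg [ 1.1557 -1.1946] pos [-0.0016 -0.0015  0.0699] 0.023063823787780033
   w deg [ 1.2553 -1.3353]
t18.18 F [ 3.6699  2.5658 16.3715] cop mm [11.188   9.4592] rot deg [ 1.3702 -1.4279] pos [-0.0019 -0.0018  0.0701] 0.02312701543655865
   w deg [ 1.4647 -1.5584]
t18.73 F [ 4.2464  2.5456 17.6098] cop mm [11.3398  9.6744] rot deg [ 1.5595 -1.6479] pos [-0.0022 -0.002   0.0703] 0.023155171567783524
   w deg [ 1.6582 -1.7873]
```

```bash
cat >> h.py <<'E'
def planes(C,n):
    snap('wrist'); f=np.load('wrist.npz'); P,im=cloud('wrist'); Rd=deckR(n); g=(P-C)@Rd; Rt=R.from_quat(f['q']).as_matrix()
    lo=im.max(-1)
    def fit(m):
        z=g[m]
        for _ in range(4):
            c=z.mean(0); v=np.linalg.svd(z-c,full_matrices=False)[2][2]; v*=np.sign(v[2]); e=(z-c)@v; z=z[abs(e)<2.5*e.std()]
        return v
    sat=im.max(-1).astype(int)-im.min(-1)
    pl=fit((sat<40)&(lo>90)&(g[...,2]>.031)&(g[...,2]<.045)&(abs(g[...,0])<.052)&(abs(g[...,1])<.040))
    dk=fit((lo>90)&(abs(g[...,2])<.006)&(g[...,0]>.06)&(g[...,0]<.078)&(abs(g[...,1])<.047))
    return np.degrees(pl[:2]), np.degrees(dk[:2]), np.degrees(((Rd@pl)@Rt)[:2])
E
python3 - <<'E'
from h import *
np.set_printoptions(precision=4,suppress=True)
d=np.load('deck.npy'); C,n=d[:3],d[3:]; Rd=deckR(n); q0=R.from_quat(tool(Rd[:,0],-n)); h=.0679
print('tilted: plate/deck normals in deck frame, plate in tool (deg)',*planes(C,n))
def go(wx,wy):
    Q=R.from_rotvec(Rd@np.radians([wx,wy,0])); r.move_straight(C+Q.apply(n*h),(Q*q0).as_quat(),.02); r.hold(.15)
    F=[];M=[];z=[]
    for _ in range(3):
        r.hold(.03); s=r.read_state(); F.append(s['contact_force']@Rd); M.append(s['torque']@Rd); z.append((s['eef_pos']-C)@n)
    rot=(R.from_quat(s['eef_rot'])*q0.inv()).as_rotvec()@Rd
    print('w',wx,wy,'t%.2f'%s['time_s'],'F',np.mean(F,0),'M',np.mean(M,0),'rot',np.degrees(rot)[:2],'z mm %.3f'%(1000*np.mean(z)))
go(.8,-.8); go(0,0)
print('w=0:',*planes(C,n))
go(-.6,0); go(-.6,.6); go(0,.6)
E
```

```text
tilted: plate/deck normals in deck frame, plate in tool (deg) [-0.9992 -1.3923] [-0.0458  0.041 ] [ 0.6483 -0.167 ]
w 0.8 -0.8 t19.27 F [ 1.3372  1.6601 10.383 ] M [0.0753 0.1439 0.0205] rot [ 0.6857 -0.6425] z mm 69.577
w 0 0 t19.77 F [-1.0108 -1.1205  7.9902] M [0.1091 0.2719 0.0033] rot [-0.1127  0.1651] z mm 69.187
w=0: [0.47   0.0241] [-0.0007  0.0032] [0.3049 0.0887]
w -0.6 0 t20.32 F [-0.8709 -1.0214  9.5518] M [0.2373 0.1957 0.0016] rot [-0.7219  0.1814] z mm 69.459
w -0.6 0.6 t20.82 F [-0.9254 -0.8551 10.5474] M [ 0.1987  0.1016 -0.0133] rot [-0.7307  0.7901] z mm 69.594
w 0 0.6 t21.32 F [-1.5001  0.2307  9.2313] M [ 0.0718  0.1387 -0.0255] rot [-0.1266  0.7785] z mm 69.395
```

```bash
python3 - <<'E'
from h import *
from scipy.optimize import least_squares
np.set_printoptions(precision=3,suppress=True)
A=np.array([[.6857,-.6425,69.577],[-.1127,.1651,69.187],[-.7219,.1814,69.459],[-.7307,.7901,69.594],[-.1266,.7785,69.395]])
for k in(.628,.5,.4):
    o=least_squares(lambda p:p[2]+k*np.hypot(A[:,0]-p[0],A[:,1]-p[1])-A[:,2],[0,0,69.1]); print(k,o.x,o.fun)
d=np.load('deck.npy'); C,n=d[:3],d[3:]; Rd=deckR(n); q0=R.from_quat(tool(Rd[:,0],-n)); h=.0679
def go(wx,wy,h=h):
    Q=R.from_rotvec(Rd@np.radians([wx,wy,0])); r.move_straight(C+Q.apply(n*h),(Q*q0).as_quat(),.02); r.hold(.15)
    F=[];M=[];z=[]
    for _ in range(3):
        r.hold(.03); s=r.read_state(); F.append(s['contact_force']@Rd); M.append(s['torque']@Rd); z.append((s['eef_pos']-C)@n)
    rot=(R.from_quat(s['eef_rot'])*q0.inv()).as_rotvec()@Rd
    print('w',wx,wy,'t%.2f'%s['time_s'],'F',np.mean(F,0),'M',np.mean(M,0),'rot',np.degrees(rot)[:2],'z mm %.3f'%(1000*np.mean(z)))
go(.2,.1); go(.3,.3); go(.2,-.2); go(.5,.1)
E
```

```text
0.628 [ 0.144  0.184 68.961] [ 0.005 -0.064  0.046  0.036 -0.023]
0.5 [ 0.085  0.164 69.074] [-0.001 -0.015  0.018 -0.006  0.003]
0.4 [ 0.022  0.152 69.159] [-0.004  0.026 -0.002 -0.041  0.021]
w 0.2 0.1 t21.82 F [-0.511  0.13   8.466] M [-0.041  0.175 -0.001] rot [0.089 0.244] z mm 69.163
w 0.3 0.3 t22.32 F [-1.7    0.442  9.375] M [-0.075  0.13   0.007] rot [0.183 0.45 ] z mm 69.257
w 0.2 -0.2 t22.82 F [0.665 0.818 8.711] M [-0.037  0.256 -0.016] rot [ 0.098 -0.071] z mm 69.166
w 0.5 0.1 t23.32 F [-0.386  1.299  9.47 ] M [-0.127  0.109  0.016] rot [0.388 0.238] z mm 69.277
```

```bash
python3 - <<'E'
from h import *
np.set_printoptions(precision=3,suppress=True)
d=np.load('deck.npy'); C,n=d[:3],d[3:]; Rd=deckR(n); q0=R.from_quat(tool(Rd[:,0],-n)); h=.0673
Q=R.from_rotvec(Rd@np.radians([.2,-.05,0])); r.move_straight(C+Q.apply(n*h),(Q*q0).as_quat(),.01); r.hold(.6)
for _ in range(3):
    r.hold(.1); s=r.read_state(); print('F',s['contact_force']@Rd,'M',s['torque']@Rd,'rot',np.degrees((R.from_quat(s['eef_rot'])*q0.inv()).as_rotvec()@Rd),'pos mm',1000*((s['eef_pos']-C)@Rd),s['grip_width'],s['grip_force'],s['time_s'])
print(*planes(C,n))
im,_=snap('scene'); cv2.imwrite('pics/s5.png',im[...,::-1])
E
```

```text
F [-0.302  0.868 11.7  ] M [ 0.028  0.089 -0.002] rot [0.074 0.116 0.016] pos mm [-0.602 -0.596 69.126] 0.0234555736956459 60.79916596412659 24.275
F [-0.321  1.121 12.036] M [0.086 0.062 0.037] rot [0.071 0.116 0.012] pos mm [-0.608 -0.593 69.145] 0.023783936708389505 60.79910159111023 24.375
F [-0.437  1.731 12.599] M [ 0.025  0.039 -0.007] rot [0.072 0.116 0.014] pos mm [-0.597 -0.585 69.141] 0.02326598538701592 60.79899787902832 24.475
[ 0.459 -0.056] [-0.007 -0.029] [ 0.343 -0.016]
```

View pics/s5.png

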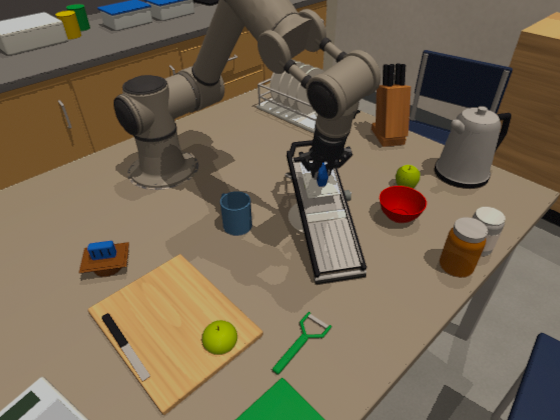

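The guard sits flush on the infeed plate at (322,180), held and pressed with about 14 N. Everything else is where it was, so I'm handing in.

```bash
python3 -c "
from h import *
print(r.finish_job())"
```

```text
the job is handed in; nothing more can be done
None
```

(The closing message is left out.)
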